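# Tighten the loose hold-down screw of the bench vice with the hex key that fits

### The arm

A 7-joint arm with a two-finger parallel gripper is mounted at the origin on the work surface. World frame = base frame: x ahead of the robot, y to its left, z up, the work surface at z = 0. Lengths are in m, angles in rad, forces in N, time in s.
With the tool pointing down it reaches from about 0.4 to 0.85 m from the base axis. Payload 10.4 kg.
Tool frame: the origin (TCP) lies at the very end of the fingers, on their centre line; the grasp point (between the pads) lies 19 mm behind it; x points along the fingers, y is the direction in which the jaws open and shut, and the axes are right-handed (so a half turn about x gives the same grasp; the last joint's range is limited). The gripper opens to 85 mm and grips with 20 to 120 N. Pads are 22 mm wide; open, the fingers measure 114 mm over their backs; the gripper's body (76 mm by 85 mm) begins 54 mm behind the grasp point. The pads swing forward as they close: fully open they stand 13 mm farther back than shut.
Start: joints at [-1.312, 0.332, -0.065, 1.46, 0.022, 1.35, -0.088], TCP at [0.174, 0.6, 0.231] pointing down, gripper open.
Joint ranges: [-2.6, 2.6], [-0.5, 2.12], [-1.47, 1.34], [0.16, 2.42], [-1.27, 4.41], [0.06, 2.06], [-2.6, 2.6]. Speed limits (rad/s): [2.22, 2.22, 2.79, 2.79, 3.14, 3.14, 3.14].

### API

Orientations are given as a unit quaternion [x, y, z, w].
In Python, from workcell import monitor, camera, ticket, regions_of gives the robot as it stands.
- The arm moves only by the tool step_arm, never from a script. Its argument "increments" is a list of rows, each a list of 5 numbers: the finger opening in m, from 0 to 0.0854, then the shift along the world's x, y, z in m, then the turn about the world's z in rad. A call has 1 to 12 rows; each row shifts and turns the commanded pose from where the row before left it; what a row does not reach is not made up. A row lasts 1/12 s, in which the tool goes at most 41.7 mm and 7.16 degrees, less where a joint would pass 70% of its speed; a pose out of reach is approached as far as the arm can. A call with a gripper value outside its range is refused whole. The fingers move at their own pace and stop on an object; "force" is the grip in N (left out, the last holds). Time passes only in rows, so rows that do not move let the fingers close. It gives the time, the measured TCP pose, the force and the opening at its end, in the units of the state.
- monitor.get_obs(): the state, without advancing time (a new reading comes with each control period).
- camera(name): name is "scene" or "top" or "wrist"; returns a dict with "color" (400x640x3 uint8, red, green, blue), "range_z" (400x640 float32, m along the optical axis (not along the pixel's ray), 0 where there is no reading), "fx", "fy", "cx", "cy" (pixels), "cam_to_world" (4x4, takes a point from camera to world coordinates). Camera axes: x right, y up, looking along -z (the intrinsics and any distortion apply to the point x, -y, -z); pixel columns grow to the right and rows downward; lengths in m; the calibration is good to about 2 mm. A picture is of the moment at which its call begins.
- ticket.hand_in(): hands the job in, once; it reports no verdict.
Trained networks look in a picture, given as the dict that the camera call returned (one of the last four; its "shot" number tells which), for a name from the list of things; names that differ only in an ending like _2 or _b are one class to them, and where a whole thing is asked for, a point or a joint stands for the part that bears it (a point fixed in the world has none). Each returns a list of dicts, best first, with "p" (0 to 1); they miss things now and then, are a little off and sometimes report something else, mostly with a low value. They report only what shows in the picture. A call takes as long as a camera call. They do not tell look-alikes from the thing itself.
- regions_of(picture, query): "region" (400x640 bool, what is visible of it) and "centre" ([row, column] in pixels, amid what is visible of it).
The state is a dict: "clock": time; "joint_pos": joint angles; "joint_velocities": joint speeds; "tau": joint torques, N m; "position": TCP position; "ee_rot": TCP orientation; "ft_force": force on the tool from outside, world axes, zero at the start; "torque": the same for the moment, N m; "grip_width": opening from 0.0 (shut) to 1.0 (fully open).
Only numpy, scipy, OpenCV 4.12 (cv2) and the standard library are available. Lean on these libraries where they do the work, as an engineer would, in place of code of your own. Each camera call takes 0.05 s, during which the arm holds its last target. There are 200 camera calls.

### The job

The bench vice is loose on its board: the sunk cap screw in its right-hand lug is not tight. Take the largest of the T-handled hex keys from the wooden stand and seat it gently and fully in the screw's socket, feeling for the hexagon; only when it is right home turn it clockwise until the screw pulls up firm, and do not wrench it any further. Then draw the key out, stand it back in its own hole, let go, and leave the other things on the table where they are.

Things in the scene. Friction and masses are not known exactly. Their poses are not given: they have to be found in the camera images.
- key_large_grip (a point): Middle of the handle of the largest T hex key; grasp across the bar. Bar: black, flat-sided, 100 mm long (x), 16 wide (y), 22 high (z). A steel hexagonal shank, 14 mm across flats, two flats square to the bar, runs 150 mm down to the tip. 0.36 kg. It stands upright in the stand beside two shorter, thinner keys (112 and 96 mm bar to tip, 10 and 8 mm across flats); which hole is whose varies.
- key_large_tip (a point): Tip of that key: centre of the flat end of its shank, 150 mm below the bar's middle (25 mm above the table as found); z points up along the shank. The end has a 1 mm chamfer.
- socket (a point): Centre of the loose screw's socket mouth, z up, 2 mm below the top of a 48 mm square lug (42 mm above the table; 29 mm counterbore, 24 mm head). Hexagon 14.7 mm across flats, 2 mm lead-in, flat floor 10 mm below the mouth; fully home = tip on the floor. The key drops in only within about 5 degrees of the right angle (repeats every 60), which is not given: see or feel it. 5 N of press is plenty.
- screw (a joint): Turn of the loose screw (rad), growing clockwise seen from above; 0 to 0.3 as found; it does not tell the hexagon's angle. It turns against a light drag of 0.09 N m up to 1.2, where it pulls up firm and stops. From there the torque climbs by about 0.1 N m for every 3 degrees that the hand turns on; 0.2 N m is firm, above 0.3 the key is wrenched round in the socket. It stays where it is left.
- stand: Light wooden block, 62 x 230 x 70 mm high, fixed; origin under its centre at table height, z up, y along the block. Three upright 19.5 mm holes with chamfered mouths on its centre line at y = -75, 0 and 75 mm, mouths 70 mm and floors 25 mm above the table. The large key's own hole is the one in which it is found.
- vice: Grey bench vice, 100 mm jaws, on a 270 x 250 x 18 mm plywood board, fixed; origin under the board's centre at table height, x from its spindle handle (towards the robot) to its anvil, y left. Jaws and the plywood strip in them stand 140 mm above the table. Lugs at y = +88 mm (screw already tight) and y = -88 mm (the loose screw, on the right seen from the robot).
There are look-alikes about, which are no part of the job. What is shaped like the part that bears key_large_grip but purple or white is not meant.

How it is judged:
On the way, in this order (a step that is already met when the one before it is completed fails the run):
1. the large key stands fully home in the socket, upright, and the screw has not been turned yet (z of key_large_tip in the frame of socket below -0.0082 m and horizontal distance between key_large_tip and socket below 0.003 m and angle between the z axis of key_large_tip and the z axis of socket, either way round below 0.08 rad and value of joint screw below 0.4 rad), for 0.1 s.
2. with the key still home, the screw has been turned clockwise until it pulls up firm (z of key_large_tip in the frame of socket below -0.0082 m and horizontal distance between key_large_tip and socket below 0.003 m and angle between the z axis of key_large_tip and the z axis of socket, either way round below 0.08 rad and value of joint screw above 1.17 rad), for 0.1 s.
At the end, for the whole second after the job is handed in: The screw stays tight (joint above 1.15 rad), and the large key stands at rest and let go in its own hole of the stand (tip within 12 mm of where it was, on the hole's floor, leaning less than 0.15 rad) (value of joint screw above 1.15 rad and distance of key_large_tip from where it was at the start of the episode below 0.012 m and angle between key_large_tip's own z axis and vertical below 0.15 rad and linear speed of key_large below 0.02 m/s); the robot touches nothing.
It fails at once if the screw is turned on (faster than 0.25 rad/s) while the key in it is not fully home (velocity of joint screw above 0.25 rad/s and z of key_large_tip in the frame of socket above -0.0075 m).
It fails at once if the key is pressed hard onto the screw (contact forces of more than 40 N in sum) while it is not fully home (contact force between key_large and screw above 40 N and z of key_large_tip in the frame of socket above -0.0075 m).
It fails at once if the key is pushed against the vice with more than 25 N (contact force between key_large and vice above 25 N).
It fails at once if the screw is wrenched: more than 80 N (in sum) between the flats of key and socket, some 0.3 N m (contact force between key_large and screw above 80 N).
It fails at once if another thing on the table is pushed more than 30 mm (distance of any of key_mid, key_small, car, glue, driver, wheel_a, wheel_b, propeller, pot from where it was at the start of the episode above 0.03 m).
It also fails if it takes over 70 s, if anything falls off the work surface, if the arm or the gripper's body presses on something with over 40 N, if the wrist force passes 120 N, or if a joint passes its speed limit or range.

## Working session

There is one attempt and no reset: what is moved stays moved. The work goes in short steps, Python scripts to look and compute and a tool call to move; the robot and the scene stay as the last step left them, time stands still between calls to the robot, and variables do not carry over. Pictures are saved under pics/ and viewed, about 8 in all and at most 12, crops included, and the job is handed in when it is done.

Besides the shell and the picture viewer there is one more tool, called after ">>>" as a command line: name --pt "numbers of a row" for each row, then --argument value for the rest. step_arm: Moves the arm, as the interface text tells. Its arguments: {"type":"object","properties":{"increments":{"type":"array"},"force":{"type":"number"}},"required":["increments"]}

```bash
ls; mkdir -p pics; cat > h.py <<'E'
import numpy as np, cv2
from workcell import monitor, camera, ticket, regions_of
def pts(c):
    v,u=np.mgrid[0:400,0:640]; d=c["range_z"]
    P=np.stack([(u-c["cx"])/c["fx"]*d,-(v-c["cy"])/c["fy"]*d,-d],-1)
    M=np.array(c["cam_to_world"]); return P@M[:3,:3].T+M[:3,3]
def save(c,n,box=None,s=1):
    im=c["color"][:,:,::-1]
    if box: r0,r1,c0,c1=box; im=im[r0:r1,c0:c1]
    cv2.imwrite("pics/"+n+".png",cv2.resize(im,None,fx=s,fy=s,interpolation=cv2.INTER_CUBIC))
E
python3 - <<'E'
from h import *
o=monitor.get_obs(); print(o)
for n in ["scene","top"]:
    c=camera(n); np.savez(n+"0.npz",**{k:v for k,v in c.items()}); save(c,n+"0"); print({k:v for k,v in c.items() if k not in("color","range_z")})
    P=pts(c)
    for q in ["key_large_grip","stand","vice","screw"]:
        for r in regions_of(c,q):
            X=P[r["region"]&(c["range_z"]>0)]; 
            print(n,q,r["p"],r["centre"],r["region"].sum(),np.median(X,0).round(3) if len(X) else 0, X[:,2].max().round(3) if len(X) else 0)
a=cv2.imread("pics/scene0.png")
E
```

```text
pics
{'clock': 0.0, 'joint_pos': array([-1.3116173 ,  0.33285037, -0.06470503,  1.4609714 ,  0.02158548,
        1.34990133, -0.08853142]), 'joint_velocities': array([ 1.14164461e-03,  1.43103339e-03,  1.06535495e-04, -8.20019530e-05,
        1.49210653e-03,  1.36777531e-03, -1.55019426e-03]), 'tau': array([ 3.75628006e-04, -6.25458956e+01,  4.92602284e-02, -3.91598618e+01,
        1.62184919e-02,  1.00281290e-02,  5.22147479e-05]), 'position': array([0.17368073, 0.59997729, 0.23051501]), 'ee_rot': array([ 0.09879274,  0.70015258, -0.09980232,  0.70004704]), 'ft_force': array([ 0.3296246 , -0.40966209,  0.46309236]), 'torque': array([-0.01484615,  0.00433188, -0.01713245]), 'grip_width': 1.003688877180287}
{'fx': 491.98678932228336, 'fy': 491.98678932228336, 'cx': 311.17836424955027, 'cy': 203.23681873994772, 'cam_to_world': array([[-0.26637421, -0.79122233,  0.55046527,  1.02766939],
       [ 0.96386853, -0.21954878,  0.15085025,  0.05251284],
       [ 0.00149789,  0.57075876,  0.82111643,  0.89795835],
       [ 0.        ,  0.        ,  0.        ,  1.        ]]), 'shot': 1}
scene 
[... 682 characters left out ...]
5459941, -0.02945476, -0.11805122],
       [ 0.00440705,  0.21424813,  0.97676933,  1.13009077],
       [ 0.        ,  0.        ,  0.        ,  1.        ]]), 'shot': 2}
top key_large_grip 0.93 [172.5, 455.5] 490 [ 0.62  -0.361  0.159] 0.165
top key_large_grip 0.81 [316.0, 418.8] 465 [ 0.316 -0.32   0.159] 0.165
top key_large_grip 0.76 [245.9, 450.2] 603 [ 0.457 -0.354  0.183] 0.192
top key_large_grip 0.73 [254.8, 232.7] 466 [0.372 0.063 0.159] 0.165
top stand 0.93 [240.6, 395.9] 3271 [ 0.464 -0.269  0.069] 0.145
top vice 0.6 [148.6, 232.6] 12331 [0.611 0.115 0.021] 0.142
top vice 0.27 [240.2, 393.3] 3318 [ 0.464 -0.269  0.069] 0.13
top screw 0.48 [164.6, 265.9] 94 [0.607 0.042 0.036] 0.043
```

View pics/scene0.png

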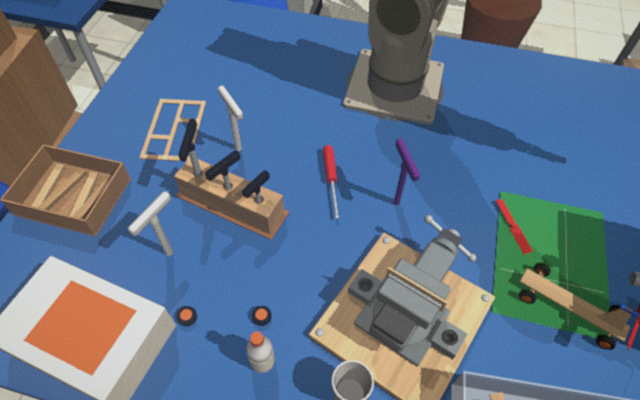

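View pics/top0.png

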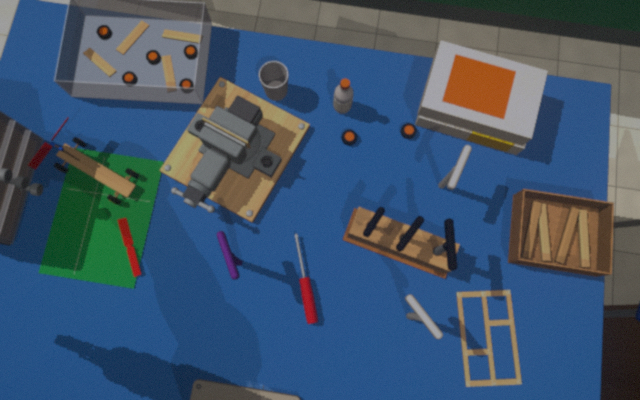

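The large key is the tall black one: (150,193) in the scene picture and (245,450) in the top picture. The loose screw's lug is at (165,266) in the top picture. Next I'll fit the bar, lug and stand poses.

```bash
cat > fit.py <<'E'
from h import *
def rect(X): 
    (c,s,a)=cv2.minAreaRect((X[:,:2]*1000).astype(np.float32)); 
    b=cv2.boxPoints((c,s,a)); e=[b[1]-b[0],b[2]-b[1]]; L=max(e,key=np.linalg.norm)
    return np.round(c,1),np.round(s,1),round(np.degrees(np.arctan2(L[1],L[0]))%180,2)
E
python3 - <<'E'
from fit import *
for n in ["scene","top"]:
    c=dict(np.load(n+"0.npz")); P=pts(c); z=P[...,2]; dark=c["color"].max(-1)<70
    m=(abs(P[...,0]-.46)<.1)&(abs(P[...,1]+.35)<.1)&(z>.172)&(z<.2)
    X=P[m]; print(n,"bar",len(X),rect(X), np.percentile(X[:,2],[5,50,95]).round(4)); 
    T=X[X[:,2]>np.median(X[:,2])-.004]; print(" top",rect(T),T.mean(0).round(4))
    m=(abs(P[...,0]-.46)<.15)&(abs(P[...,1]+.27)<.15)&(abs(z-.07)<.005); X=P[m]; print(" stand",len(X),rect(X),np.median(X[:,2]).round(4))
    m=(abs(P[...,0]-.607)<.05)&(abs(P[...,1]-.042)<.05)&(z>.032)&(z<.050); X=P[m]; print(" lug",len(X),rect(X),X.mean(0).round(4),np.percentile(X[:,2],[5,50,95]).round(4))
    m=(abs(P[...,0]-.62)<.25)&(abs(P[...,1]-.1)<.25)&(abs(z-.018)<.006); X=P[m]; print(" board",len(X),rect(X))
E
```

```text
scene bar 386 (array([ 462.8, -352.8]), array([97.5, 15.8]), np.float32(10.73)) [0.1748 0.1847 0.1882]
 top (array([ 462.6, -353.1]), array([97.2, 15.8]), np.float32(10.39)) [ 0.4644 -0.3519  0.1853]
 stand 2134 (array([ 417.6, -268.5]), array([233. , 185.7]), np.float32(78.05)) 0.0706
 lug 770 (array([617.3,  50.8]), array([72.3, 77. ]), np.float32(173.69)) [0.6151 0.0494 0.0406] [0.0326 0.0418 0.0452]
 board 10656 (array([594.5, 100.4]), array([499.4, 448.4]), np.float32(89.93))
top bar 475 (array([ 458.6, -356.8]), array([98.2, 17.7]), np.float32(9.81)) [0.1758 0.1843 0.1879]
 top (array([ 459.1, -356.1]), array([96.3, 16.5]), np.float32(9.81)) [ 0.4588 -0.3556  0.1848]
 stand 2285 (array([ 415.5, -270.9]), array([229.7, 183.9]), np.float32(77.91)) 0.0699
 lug 662 (array([611.7,  51.5]), array([90.7, 80.7]), np.float32(0.57)) [0.6129 0.0541 0.0397] [0.0328 0.0402 0.0459]
 board 7059 (array([589.5, 125.3]), array([494.5, 501.2]), np.float32(168.29))
```

>>> step_arm --pt "0.085 0.025 -0.01 0.012 0.03" --pt "0.085 0.03 -0.02 0.012 0.03" --pt "0.085 0.03 -0.02 0.012 0.03" --pt "0.085 0.03 -0.02 0.012 0.03" --pt "0.085 0.03 -0.02 0.012 0.03" --pt "0.085 0.03 -0.02 0.012 0.03" --pt "0.085 0.03 -0.025 0.012 0.03" --pt "0.085 0.03 -0.025 0.012 0.03" --pt "0.085 0.03 -0.025 0.012 0.03" --pt "0.085 0.03 -0.025 0 0.03" --pt "0.085 0.03 -0.025 0 0.03" --pt "0.085 0.03 -0.025 0 0.03"

```text
clock: 1.5
position: [0.5301, 0.339, 0.3398]
ee_rot: [-0.028, 0.706, 0.028, 0.707]
ft_force: [0.1, 0.7, 0.1]
grip_width: 0.993
```

>>> step_arm --pt "0.085 0.01 -0.035 0 0" --pt "0.085 0.01 -0.035 0 0" --pt "0.085 0.01 -0.035 0 0" --pt "0.085 0.01 -0.035 0 0" --pt "0.085 0.0 -0.035 0 0" --pt "0.085 0 -0.035 0 0" --pt "0.085 0 -0.03 0 0" --pt "0.085 0 -0.02 0 0" --pt "0.085 0 0 0 0" --pt "0.085 0 0 0 0"

```text
clock: 2.33
position: [0.5689, 0.0792, 0.3396]
ee_rot: [-0.027, 0.706, 0.027, 0.707]
ft_force: [-0.7, 0.8, 0.1]
grip_width: 0.994
```

```bash
python3 - <<'E'
from fit import *
o=monitor.get_obs(); print(o["clock"],o["position"].round(4),o["ee_rot"].round(3),o["joint_pos"].round(2),o["ft_force"].round(1))
c=camera("wrist"); np.savez("wrist1.npz",**c); save(c,"wrist1"); print(np.round(c["cam_to_world"],3),c["fx"],c["range_z"].min())
for r in regions_of(c,"screw"): print(r["p"],r["centre"],r["region"].sum())
E
```

```text
2.3333 [0.5689 0.0792 0.3396] [-0.027  0.706  0.027  0.707] [-0.46  0.18  0.29  1.43 -0.05  1.53  1.47] [-0.7  0.8  0.1]
[[-0.076 -0.959 -0.272  0.501]
 [ 0.997 -0.073 -0.021  0.074]
 [ 0.    -0.273  0.962  0.482]
 [ 0.     0.     0.     1.   ]] 359.95204013436904 0.0
0.87 [175.6, 296.2] 276
```

View pics/wrist1.png

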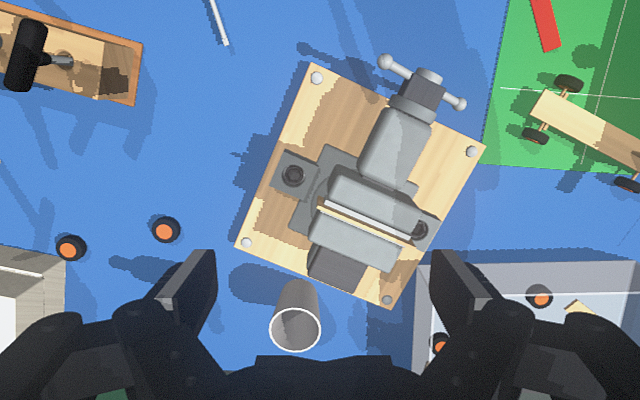

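Wrist view: the lug with the loose screw is at about (293,174), its socket dark, and the vice is rotated about 25–30°. I'll drop the camera directly above the socket to read the hexagon's angle.

>>> step_arm --pt "0.085 0.02 -0.006 -0.02 0" --pt "0.085 0.02 -0.006 -0.025 0" --pt "0.085 0.02 -0.006 -0.025 0" --pt "0.085 0.02 -0.006 -0.025 0" --pt "0.085 0.015 -0.006 -0.025 0" --pt "0.085 0.01 -0.005 -0.025 0" --pt "0.085 0 0 -0.015 0" --pt "0.085 0 0 -0.005 0" --pt "0.085 0 0 0 0" --pt "0.085 0 0 0 0"

```text
clock: 3.27
position: [0.674, 0.0467, 0.1752]
ee_rot: [-0.028, 0.706, 0.028, 0.707]
ft_force: [0.7, -0.1, 0.2]
grip_width: 0.998
```

```bash
python3 - <<'E'
from fit import *
o=monitor.get_obs(); print(o["clock"],o["position"].round(4),o["ee_rot"].round(3),o["joint_pos"].round(2),o["ft_force"].round(1))
c=camera("wrist"); np.savez("wrist2.npz",**c); P=pts(c); print(np.round(c["cam_to_world"],4),c["fx"])
rs=regions_of(c,"screw")
for r in rs: print(r["p"],r["centre"],r["region"].sum(), np.nanmedian(P[r["region"]],0).round(4))
r=rs[0]["centre"]; i,j=int(r[0]),int(r[1])
# rectify: orthographic view of plane z=0.040 around socket
M=np.array(c["cam_to_world"])
def proj(X):
    q=(X-M[:3,3])@M[:3,:3]; return c["cx"]+c["fx"]*q[...,0]/-q[...,2], c["cy"]-c["fy"]*q[...,1]/-q[...,2]
d=M[:3,:3]@np.array([(j-c["cx"])/c["fx"],-(i-c["cy"])/c["fy"],-1]); C=M[:3,3]+d*(0.041-M[2,3])/d[2]; print("C",C)
s=0.0001; n=300
gx,gy=np.meshgrid(np.arange(-n,n)*s,np.arange(-n,n)*s)  # col-> +x, row-> -y
X=np.stack([C[0]+gx,C[1]-gy,np.full_like(gx,.041)],-1)
u,v=proj(X); R=cv2.remap(c["color"],u.astype(np.float32),v.astype(np.float32),cv2.INTER_CUBIC)
np.savez("rect.npz",R=R,C=C)
G=cv2.convertScaleAbs(R,alpha=2.5); G=G[:,:,::-1].copy()
for k in range(-3,4): cv2.line(G,(300+k*100,0),(300+k*100,8),(0,0,255),1); cv2.line(G,(0,300+k*100),(8,300+k*100),(0,0,255),1)
cv2.imwrite("pics/rect.png",G)
E
```

```text
3.2667 [0.674  0.0467 0.1752] [-0.028  0.706  0.028  0.707] [-0.35  0.48  0.3   1.4  -0.15  1.28  1.61] [ 0.7 -0.1  0.2]
[[-7.970e-02 -9.590e-01 -2.719e-01  6.064e-01]
 [ 9.968e-01 -7.650e-02 -2.230e-02  4.140e-02]
 [ 6.000e-04 -2.728e-01  9.621e-01  3.177e-01]
 [ 0.000e+00  0.000e+00  0.000e+00  1.000e+00]] 359.95204013436904Traceback (most recent call last):
  File "<stdin>", line 6, in <module>
IndexError: list index out of range
```

```bash
cat > rect.py <<'E'
from fit import *
def proj(c,X):
    M=c["cam_to_world"]; q=(X-M[:3,3])@M[:3,:3]; return c["cx"]+c["fx"]*q[...,0]/-q[...,2], c["cy"]-c["fy"]*q[...,1]/-q[...,2]
def ray(c,i,j,z):
    M=c["cam_to_world"]; d=M[:3,:3]@np.array([(j-c["cx"])/c["fx"],-(i-c["cy"])/c["fy"],-1]); return M[:3,3]+d*(z-M[2,3])/d[2]
def rectify(c,C,z,s=1e-4,n=300):
    gx,gy=np.meshgrid(np.arange(-n,n)*s,np.arange(-n,n)*s)
    u,v=proj(c,np.stack([C[0]+gx,C[1]-gy,np.full_like(gx,z)],-1))
    return cv2.remap(c["color"],u.astype(np.float32),v.astype(np.float32),cv2.INTER_CUBIC)
E
python3 - <<'E'
from rect import *
c1=dict(np.load("wrist1.npz")); c=dict(np.load("wrist2.npz"))
print(ray(c1,175.6,296.2,.041))
C=ray(c1,175.6,296.2,.041); R=rectify(c,C,.041)
G=cv2.convertScaleAbs(R,alpha=3)[:,:,::-1].copy()
for k in range(-2,3): cv2.line(G,(300+k*100,0),(300+k*100,8),(0,0,255),1); cv2.line(G,(0,300+k*100),(8,300+k*100),(0,0,255),1)
cv2.imwrite("pics/rect.png",G)
E
```

```text
[0.60745983 0.04859662 0.041     ]
```

View pics/rect.png

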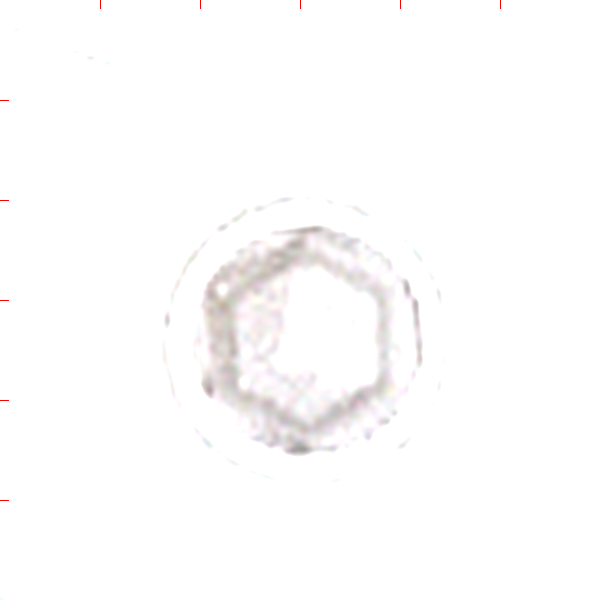

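The rectified view shows the socket hexagon clearly: vertices at the top and bottom near (305,245) and (308,430), vertical flats at columns 228 and 384. So the flat normals lie about along world x. I'll fit it numerically.

```bash
python3 - <<'E'
from rect import *
from scipy.optimize import minimize
c=dict(np.load("wrist2.npz")); C=np.array([.60746,.0486])
R=rectify(c,C,.041).astype(np.float32).mean(-1); R=np.minimum(R,np.percentile(R,60)); 
print(np.percentile(R[200:480,160:440],[1,10,30,50,80]))
R=np.clip(R,0,120); R=cv2.GaussianBlur(R,(0,0),4)
def ring(cx,cy,a,r):  # mean brightness along hex outline of inradius r (px), normal angle a (world, ccw)
    t=np.linspace(-.5,.5,40)*r*1.1547; k=a+np.arange(6)[:,None]*np.pi/3
    x=cx+r*np.cos(k)-t*np.sin(k); y=cy-(r*np.sin(k)+t*np.cos(k))
    return cv2.remap(R,x.astype(np.float32),y.astype(np.float32),cv2.INTER_LINEAR).mean()
best=[]
for a in np.radians(np.arange(-30,30,3)):
    for r in (68,74,78,84):
        m=minimize(lambda p:ring(*p),[306,338,a,r],method="Nelder-Mead",options=dict(initial_simplex=np.array([[306,338,a,r],[314,338,a,r],[306,346,a,r],[306,338,a+.05,r],[306,338,a,r+5]])))
        best.append((m.fun,*m.x))
best.sort()
for b in best[:6]: print(round(b[0],2),"c",(C[0]+(b[1]-300)*1e-4).round(4),(C[1]-(b[2]-300)*1e-4).round(4),"ang",np.degrees(b[3]).round(1),"AF",b[4]*.2)
# ring profile vs angle at best centre
b=best[0]; print([(d,round(float(ring(b[1],b[2],np.radians(d),b[4])),1)) for d in range(-30,30,4)])
E
```

```text
[ 63.33333206  72.          82.33333588  90.         131.66667175]
70.44 c 0.608 0.0446 ang 3.1 AF 15.580248984818446
70.44 c 0.608 0.0446 ang -56.9 AF 15.579964070533698
70.44 c 0.608 0.0446 ang 3.1 AF 15.580343955320338
70.44 c 0.608 0.0446 ang 3.1 AF 15.581767228842521
70.44 c 0.608 0.0446 ang 3.1 AF 15.578153727522352
70.44 c 0.608 0.0446 ang 3.1 AF 15.579969739467408
[(-30, 73.9), (-26, 73.9), (-22, 73.7), (-18, 73.4), (-14, 72.9), (-10, 72.2), (-6, 71.4), (-2, 70.8), (2, 70.5), (6, 70.6), (10, 71.1), (14, 71.9), (18, 72.6), (22, 73.2), (26, 73.6)]
```

>>> step_arm --pt "0.085 0 0 0.02 0" --pt "0.085 -0.005 -0.01 0.035 0" --pt "0.085 -0.012 -0.025 0.035 0" --pt "0.085 -0.018 -0.034 0.02 0.008" --pt "0.085 -0.018 -0.034 0.015 0.011" --pt "0.085 -0.018 -0.034 0 0.011" --pt "0.085 -0.018 -0.034 0 0.011" --pt "0.085 -0.018 -0.034 0 0.011" --pt "0.085 -0.018 -0.034 0 0.011" --pt "0.085 -0.018 -0.034 0 0.011" --pt "0.085 -0.018 -0.034 0 0.011" --pt "0.085 -0.018 -0.034 0 0.011"

```text
clock: 4.37
position: [0.4954, -0.294, 0.298]
ee_rot: [-0.062, 0.703, 0.062, 0.705]
ft_force: [1.4, -0.3, -1.0]
grip_width: 0.997
```

>>> step_arm --pt "0.085 -0.018 -0.03 0 0" --pt "0.085 -0.012 -0.02 0 0" --pt "0.085 -0.004 -0.011 0 0" --pt "0.085 0 0 0 0" --pt "0.085 0 0 0 0"

```text
clock: 4.78
position: [0.4631, -0.3529, 0.2969]
ee_rot: [-0.062, 0.704, 0.062, 0.705]
ft_force: [1.1, 1.4, 0.3]
grip_width: 0.988
```

```bash
python3 - <<'E'
from rect import *
o=monitor.get_obs(); p=o["position"]; q=o["ee_rot"]; print(o["clock"],p.round(4),"psi",np.degrees(2*np.arctan2(q[2],q[1])).round(2),o["joint_pos"].round(2),o["ft_force"].round(1))
c=camera("wrist"); np.savez("wrist3.npz",**c); save(c,"wrist3"); P=pts(c); z=P[...,2]
for n in ["bar"]:
    m=(abs(P[...,0]-.46)<.08)&(abs(P[...,1]+.355)<.06)&(z>.178)&(z<.2); X=P[m]; print(len(X),rect(X),X.mean(0).round(4))
    dark=(c["color"].max(-1)<80)&m; ys,xs=np.nonzero(m); print(ys.min(),ys.max(),xs.min(),xs.max())
for r in regions_of(c,"key_large_grip"):
    ii=np.argwhere(r["region"]); B=np.array([ray(c,i,j,.186) for i,j in ii]); print(r["p"],r["centre"],rect(B))
m=(z>.064)&(z<.076)&(abs(P[...,0]-.46)<.2)&(abs(P[...,1]+.27)<.16); print("stand",rect(P[m]))
E
```

```text
4.7833 [ 0.4631 -0.3529  0.2969] psi 10.02 [ 0.12  0.22  0.54  1.5  -0.11  1.45  2.41] [1.1 1.4 0.3]
2722 (array([ 460.3, -354.4]), array([97.9, 15.5]), np.float32(10.39)) [ 0.4576 -0.3547  0.1845]
113 243 311 332
0.82 [310.8, 291.5] (array([ 571. , -358.2]), array([26. , 90.1]), np.float32(174.61))
0.76 [171.4, 321.0] (array([ 459.3, -354.3]), array([97.7, 15.9]), np.float32(10.0))
0.7 [21.1, 416.4] (array([ 345.2, -317.7]), array([51.2, 28.3]), np.float32(79.65))
stand (array([ 495.1, -320.6]), array([260.3, 254.3]), np.float32(46.58))
```

View pics/wrist3.png

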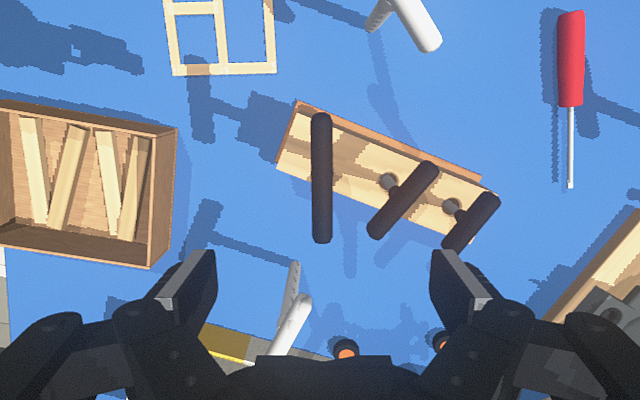

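The large key's bar is at about (321,175) in the wrist picture, the bar's long axis 10° off world x. The fingers are clear on both sides. Descending to grasp.

>>> step_arm --pt "0.085 -0.003 -0.0015 -0.02 0.003" --pt "0.07 0 0 -0.03 0" --pt "0.06 0 0 -0.03 0" --pt "0.055 0 0 -0.03 0" --pt "0.05 0 0 -0.02 0" --pt "0.05 0 0 -0.011 0" --pt "0.05 0 0 0 0" --force 80

```text
clock: 5.47
position: [0.4594, -0.353, 0.153]
ee_rot: [-0.063, 0.705, 0.064, 0.703]
ft_force: [-0.2, -0.6, 0.3]
grip_width: 0.588
```

>>> step_arm --pt "0.0 0 0 0 0" --pt "0.0 0 0 0 0" --pt "0.0 0 0 0 0" --pt "0.0 0 0 0 0" --pt "0.0 0 0 0 0" --pt "0.0 0 0 0 0"

```text
clock: 5.97
position: [0.4602, -0.3555, 0.1571]
ee_rot: [-0.063, 0.703, 0.062, 0.705]
ft_force: [-0.3, 1.1, 6.9]
grip_width: 0.171
```

```bash
cat > st.py <<'E'
from rect import *
def st():
    o=monitor.get_obs(); q=o["ee_rot"]; print(round(o["clock"],2),o["position"].round(4),"psi",np.degrees(2*np.arctan2(q[2],q[1])).round(2),"j",o["joint_pos"].round(2),"F",o["ft_force"].round(1),"T",o["torque"].round(2),"w",round(o["grip_width"]*85.4,1)); return o
E
python3 -c "
from st import *
st()"
```

```text
5.97 [ 0.4602 -0.3555  0.1571] psi 10.11 j [ 0.15  0.31  0.52  1.7  -0.17  1.17  2.46] F [-0.3  1.1  6.9] T [0.41 0.05 0.03] w 14.6
```

>>> step_arm --pt "0.0 0 0 0.004 0" --pt "0.0 0 0 0.012 0" --pt "0.0 0 0 0.02 0" --pt "0.0 0 0 0.025 0" --pt "0.0 0 0 0.03 0" --pt "0.0 0 0 0.03 0" --pt "0.0 0 0 0.03 0" --pt "0.0 0 0 0.025 0" --pt "0.0 0 0 0.014 0" --pt "0 0 0 0 0"

```text
clock: 6.8
position: [0.4597, -0.356, 0.3495]
ee_rot: [-0.064, 0.703, 0.061, 0.706]
ft_force: [0.3, -0.1, -3.4]
grip_width: 0.172
```

```bash
python3 - <<'E'
from st import *
o=st()
import itertools
for n in ["scene","top"]:
    c=camera(n); np.savez(n+"4.npz",**c); P=pts(c); z=P[...,2]
    r0=np.array([.46,-.3555]); m=(np.hypot(P[...,0]-r0[0],P[...,1]-r0[1])<.07)&(z>.2)&(z<.35); X=P[m]; 
    s=X[(X[:,2]<.335)]; print(n,len(s),s[:,2].min().round(4) if len(s) else 0)
    for lo,hi in [(.21,.25),(.25,.29),(.29,.33)]:
        k=s[(s[:,2]>lo)&(s[:,2]<hi)]; print(lo,len(k),k.mean(0).round(4) if len(k) else "")
E
```

```text
6.8 [ 0.4597 -0.356   0.3495] psi 9.97 j [ 0.13  0.21  0.55  1.41 -0.11  1.55  2.42] F [ 0.3 -0.1 -3.4] T [-0.05  0.04 -0.  ] w 14.7
scene 412 0.2167
0.21 101 [ 0.4653 -0.3524  0.2347]
0.25 139 [ 0.4651 -0.3525  0.2707]
0.29 151 [ 0.465  -0.3526  0.3104]
top 0 0
0.21 0 
0.25 0 
0.29 0
```

>>> step_arm --pt "0.0 0.005 0.014 0 0" --pt "0.0 0.012 0.032 0 -0.01" --pt "0.0 0.013 0.035 0 -0.013" --pt "0.0 0.013 0.035 0 -0.013" --pt "0.0 0.013 0.035 0 -0.013" --pt "0.0 0.013 0.035 0 -0.013" --pt "0.0 0.013 0.035 0 -0.013" --pt "0.0 0.013 0.035 0 -0.013" --pt "0.0 0.013 0.035 0 -0.013" --pt "0.0 0.013 0.035 0 -0.013" --pt "0.0 0.013 0.035 0 -0.013" --pt "0.0 0.01 0.025 0 -0.012"

```text
clock: 7.9
position: [0.6031, 0.035, 0.343]
ee_rot: [-0.014, 0.708, 0.015, 0.706]
ft_force: [0.0, 0.9, -4.1]
grip_width: 0.17
```

>>> step_arm --pt "0.0 0.004 0.012 -0.01 0" --pt "0.0 0 0.003 -0.025 0" --pt "0.0 0 0 -0.03 0" --pt "0.0 0 0 -0.03 0" --pt "0.0 0 0 -0.03 0" --pt "0.0 0 0 -0.025 0" --pt "0.0 0 0 -0.01 0" --pt "0.0 0 0 0 0" --pt "0 0 0 0 0"

```text
clock: 8.65
position: [0.6071, 0.0455, 0.1853]
ee_rot: [-0.013, 0.707, 0.013, 0.707]
ft_force: [-0.3, 0.2, -2.6]
grip_width: 0.169
```

```bash
python3 - <<'E'
from st import *
o=st(); p=o["position"]
for n in ["scene","top"]:
    c=camera(n); np.savez(n+"5.npz",**c); P=pts(c); z=P[...,2]
    m=(np.hypot(P[...,0]-p[0],P[...,1]-p[1])<.025)&(z>.065)&(z<.15); X=P[m]; print(n,len(X), X[:,2].min() if len(X) else 0)
    for lo,hi in [(.06,.08),(.08,.1),(.1,.12),(.12,.14)]:
        k=X[(X[:,2]>lo)&(X[:,2]<hi)]; print(lo,len(k),k.mean(0).round(4) if len(k) else "")
    u,v=proj(c,np.array([p[0],p[1],p[2]-.131])); print("tip proj",u,v); u,v=int(u),int(v)
    im=c["color"][v-40:v+40,u-50:u+50,::-1]; cv2.imwrite(f"pics/{n}5.png",cv2.resize(cv2.convertScaleAbs(im,alpha=1.8),None,fx=4,fy=6 if 0 else 4,interpolation=cv2.INTER_CUBIC))
a=[cv2.imread(f"pics/{n}5.png") for n in("scene","top")]; cv2.imwrite("pics/both5.png",np.hstack(a))
E
```

```text
8.65 [0.6071 0.0455 0.1853] psi 2.15 j [-0.36  0.33  0.26  1.58 -0.09  1.25  1.52] F [-0.3  0.2 -2.6] T [-0.01 -0.05  0.  ] w 14.4
scene 114 0.06538330676551096
0.06 30 [0.6123 0.0467 0.072 ]
0.08 46 [0.6123 0.0463 0.0894]
0.1 38 [0.6127 0.0458 0.1077]
0.12 0 
tip proj 366.478976654853 281.5205338526361
top 78 0.06641631330737185
0.06 13 [0.602  0.0407 0.0717]
0.08 21 [0.6021 0.041  0.0906]
0.1 19 [0.6012 0.0408 0.1109]
0.12 18 [0.6019 0.0397 0.1302]
tip proj 264.58359949603454 158.77967994175785
```

View pics/both5.png

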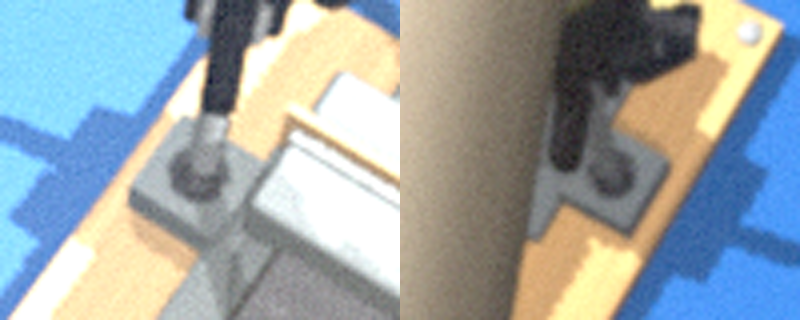

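```bash
python3 - <<'E'
from rect import *
out=[]
for f,rc in [("scene0",(286.9,368.5)),("top0",(164.6,265.9)),("wrist1",(175.6,296.2)),("wrist2",None)]:
    c=dict(np.load(f+".npz")); 
    if rc: print(f,"net",ray(c,*rc,.042)[:2].round(4))
    C=np.array([.607,.045]); R=rectify(c,C,.042,s=2e-4,n=150).mean(-1).astype(np.float32); R=cv2.GaussianBlur(R,(0,0),3)
    # circle contrast fit: mean just outside minus inside for a 29 mm circle
    best=max(((cv2.remap(R,(x+(r+6)*np.cos(t)).astype(np.float32),(y+(r+6)*np.sin(t)).astype(np.float32),1).mean()-cv2.remap(R,(x+(r-6)*np.cos(t)).astype(np.float32),(y+(r-6)*np.sin(t)).astype(np.float32),1).mean()),x,y,r) for t in [np.linspace(0,6.28,60)[None]] for x in range(110,192,2) for y in range(110,192,2) for r in (60,66,72,78))
    print(f,"circle",best[0].round(1),C[0]+(best[1]-150)*2e-4,C[1]-(best[2]-150)*2e-4,"D mm",best[3]*.4)
    G=cv2.convertScaleAbs(R,alpha=1.3); cv2.circle(G,best[1:3],best[3],255,1); out.append(G)
cv2.imwrite("pics/rects.png",np.vstack([np.hstack(out[:2]),np.hstack(out[2:])]))
E
```

```text
scene0 net [0.6109 0.0514]
scene0 circle 20.4 0.607 0.044199999999999996 D mm 28.8
top0 net [0.5976 0.042 ]
top0 circle 13.3 0.6062 0.0418 D mm 28.8
wrist1 net [0.6072 0.0487]
wrist1 circle 36.4 0.6078 0.044199999999999996 D mm 28.8
wrist2 circle 38.4 0.6082 0.0446 D mm 24.0
```

View pics/rects.png

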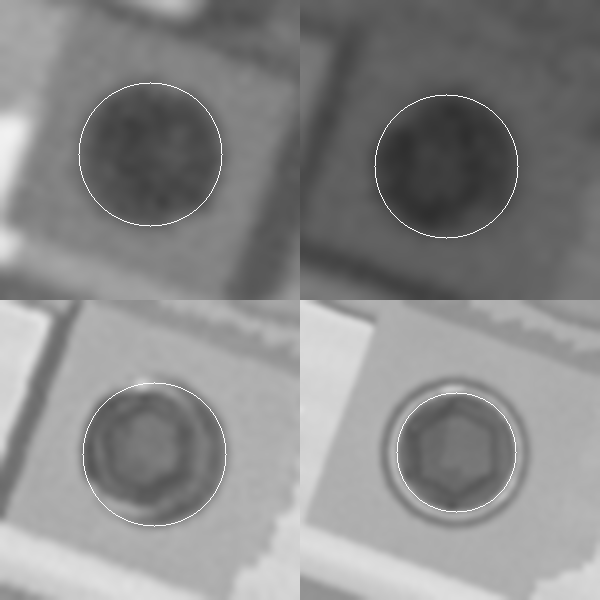

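>>> step_arm --pt "0.0 0 -0.002 -0.002 0" --pt "0.0 0 0 -0.003 0" --pt "0.0 0 0 -0.003 0" --pt "0 0 0 0 0" --pt "0 0 0 0 0"

```text
clock: 9.17
position: [0.6072, 0.0439, 0.1771]
ee_rot: [-0.014, 0.707, 0.014, 0.707]
ft_force: [-0.1, 0.1, -4.1]
grip_width: 0.171
```

>>> step_arm --pt "0.0 0 0 -0.001 0" --pt "0.0 0 0 -0.001 0" --pt "0 0 0 0 0"

```text
clock: 9.42
position: [0.6072, 0.0439, 0.175]
ee_rot: [-0.014, 0.707, 0.014, 0.707]
ft_force: [0.2, 0.2, -3.4]
grip_width: 0.175
```

>>> step_arm --pt "0.0 0 0 -0.001 0" --pt "0.0 0 0 -0.001 0" --pt "0 0 0 0 0"

```text
clock: 9.67
position: [0.6072, 0.0439, 0.173]
ee_rot: [-0.014, 0.707, 0.014, 0.707]
ft_force: [-0.3, 0.1, -4.2]
grip_width: 0.175
```

>>> step_arm --pt "0.0 0 0 -0.001 0" --pt "0 0 0 0 0"

```text
clock: 9.83
position: [0.6072, 0.0439, 0.172]
ee_rot: [-0.013, 0.707, 0.014, 0.707]
ft_force: [-0.1, -0.1, -3.1]
grip_width: 0.174
```

>>> step_arm --pt "0.0 0 0 -0.001 0" --pt "0 0 0 0 0"

```text
clock: 10.0
position: [0.6072, 0.0439, 0.171]
ee_rot: [-0.014, 0.707, 0.014, 0.707]
ft_force: [-0.2, 0.6, -3.2]
grip_width: 0.175
```

>>> step_arm --pt "0.0 0 0 -0.001 0" --pt "0 0 0 0 0"

```text
clock: 10.17
position: [0.6072, 0.0439, 0.17]
ee_rot: [-0.013, 0.707, 0.014, 0.707]
ft_force: [0.0, 0.3, -3.8]
grip_width: 0.169
```

>>> step_arm --pt "0.0 0 0 -0.001 0" --pt "0 0 0 0 0"

```text
clock: 10.33
position: [0.6072, 0.0439, 0.169]
ee_rot: [-0.014, 0.707, 0.014, 0.707]
ft_force: [0.3, 0.2, -2.8]
grip_width: 0.173
```

>>> step_arm --pt "0.0 0 0 -0.001 0" --pt "0 0 0 0 0"

```text
clock: 10.5
position: [0.6072, 0.0438, 0.168]
ee_rot: [-0.013, 0.707, 0.014, 0.707]
ft_force: [-1.6, -0.4, -3.2]
grip_width: 0.175
```

```bash
python3 -c "
from st import *
st()"
```

```text
10.5 [0.6072 0.0438 0.168 ] psi 2.19 j [-0.35  0.34  0.26  1.6  -0.09  1.21  1.53] F [-1.6 -0.4 -3.2] T [ 0.    0.04 -0.03] w 14.9
```

>>> step_arm --pt "0.0 -0.0005 0 0 0" --pt "0 0 0 -0.001 0" --pt "0 0 0 0 0"

```text
clock: 10.75
position: [0.6068, 0.0439, 0.1671]
ee_rot: [-0.013, 0.707, 0.014, 0.707]
ft_force: [0.9, -0.1, -4.4]
grip_width: 0.176
```

>>> step_arm --pt "0.0 0 0 -0.001 0" --pt "0 0 0 0 0"

```text
clock: 10.92
position: [0.6068, 0.0439, 0.1661]
ee_rot: [-0.013, 0.707, 0.014, 0.707]
ft_force: [0.5, -1.0, -4.3]
grip_width: 0.169
```

```bash
python3 -c "
from st import *
st()"
```

```text
10.92 [0.6068 0.0439 0.1661] psi 2.19 j [-0.35  0.34  0.26  1.61 -0.09  1.21  1.53] F [ 0.5 -1.  -4.3] T [ 0.   -0.19  0.02] w 14.5
```

>>> step_arm --pt "0.0 0 0 -0.001 0" --pt "0 0 0 0 0"

```text
clock: 11.08
position: [0.6068, 0.0439, 0.1651]
ee_rot: [-0.013, 0.707, 0.014, 0.707]
ft_force: [0.3, 0.8, -3.3]
grip_width: 0.173
```

>>> step_arm --pt "0.0 0 0 -0.001 0" --pt "0 0 0 0 0"

```text
clock: 11.25
position: [0.6068, 0.0439, 0.164]
ee_rot: [-0.013, 0.707, 0.014, 0.707]
ft_force: [0.5, -0.3, -3.2]
grip_width: 0.176
```

>>> step_arm --pt "0.0 0 0 -0.001 0" --pt "0 0 0 0 0"

```text
clock: 11.42
position: [0.6068, 0.0439, 0.163]
ee_rot: [-0.014, 0.707, 0.014, 0.707]
ft_force: [1.1, 0.0, -3.7]
grip_width: 0.172
```

```bash
python3 -c "
from st import *
st()"
```

```text
11.42 [0.6068 0.0439 0.163 ] psi 2.19 j [-0.35  0.34  0.26  1.61 -0.09  1.2   1.53] F [ 1.1  0.  -3.7] T [ 0.   -0.3  -0.02] w 14.7
```

>>> step_arm --pt "0.0 0 0 -0.001 0" --pt "0 0 0 0 0"

```text
clock: 11.58
position: [0.6068, 0.0439, 0.1622]
ee_rot: [-0.013, 0.707, 0.014, 0.707]
ft_force: [0.2, -0.5, -4.1]
grip_width: 0.175
```

>>> step_arm --pt "0.0 0 0 -0.0005 0" --pt "0 0 0 0 0"

```text
clock: 11.75
position: [0.607, 0.0439, 0.1621]
ee_rot: [-0.013, 0.707, 0.014, 0.707]
ft_force: [-0.2, -0.7, 0.2]
grip_width: 0.174
```

>>> step_arm --pt "0.0 0 0 -0.0005 0" --pt "0 0 0 0 0"

```text
clock: 11.92
position: [0.6072, 0.0439, 0.162]
ee_rot: [-0.013, 0.707, 0.014, 0.707]
ft_force: [-1.4, 0.4, 4.4]
grip_width: 0.172
```

```bash
python3 -c "
from st import *
st()"
```

```text
11.92 [0.6072 0.0439 0.162 ] psi 2.21 j [-0.35  0.34  0.26  1.61 -0.09  1.2   1.53] F [-1.4  0.4  4.4] T [-0.02  0.26 -0.01] w 14.7
```

The key went 10 mm past the mouth without resistance, then met the floor with a light press. Its x, y and angle are right, so it is home. Now I'll turn clockwise in stages and watch the torque.

>>> step_arm --pt "0.0 0 0 0.0002 0" --pt "0 0 0 0 -0.02" --pt "0 0 0 0 -0.04" --pt "0 0 0 0 -0.04" --pt "0 0 0 0 -0.04" --pt "0 0 0 0 -0.04" --pt "0 0 0 0 -0.02"

```text
clock: 12.5
position: [0.6072, 0.0439, 0.162]
ee_rot: [0.058, 0.704, -0.058, 0.705]
ft_force: [-0.7, 0.2, 6.1]
grip_width: 0.173
```

```bash
python3 -c "
from st import *
st()"
```

```text
12.5 [0.6072 0.0439 0.162 ] psi -9.44 j [-0.38  0.34  0.29  1.61 -0.1   1.2   1.34] F [-0.7  0.2  6.1] T [-0.03  0.05  0.05] w 14.8
```

>>> step_arm --pt "0 0 0 0.0002 -0.02" --pt "0 0 0 0 -0.04" --pt "0 0 0 0 -0.04" --pt "0 0 0 0 -0.04" --pt "0 0 0 0 -0.04" --pt "0 0 0 0 -0.04" --pt "0 0 0 0 -0.04" --pt "0 0 0 0 -0.04"

```text
clock: 13.17
position: [0.6071, 0.0438, 0.1621]
ee_rot: [0.163, 0.688, -0.163, 0.688]
ft_force: [-1.2, -0.0, 4.9]
grip_width: 0.175
```

```bash
python3 -c "
from st import *
st()"
```

```text
13.17 [0.6071 0.0438 0.1621] psi -26.61 j [-0.42  0.35  0.33  1.61 -0.12  1.2   1.05] F [-1.2 -0.   4.9] T [-0.16  0.07  0.07] w 14.9
```

>>> step_arm --pt "0 0 0 0 -0.04" --pt "0 0 0 0 -0.04" --pt "0 0 0 0 -0.04" --pt "0 0 0 0 -0.04" --pt "0 0 0 0 -0.03" --pt "0 0 0 0 0"

```text
clock: 13.67
position: [0.607, 0.0439, 0.1621]
ee_rot: [0.227, 0.669, -0.227, 0.67]
ft_force: [-0.5, -0.5, 5.2]
grip_width: 0.174
```

```bash
python3 -c "
from st import *
st()"
```

```text
13.67 [0.607  0.0439 0.1621] psi -37.49 j [-0.44  0.35  0.36  1.62 -0.13  1.2   0.87] F [-0.5 -0.5  5.2] T [-0.08  0.15 -0.  ] w 14.9
```

>>> step_arm --pt "0 0 0 0 -0.03" --pt "0 0 0 0 -0.04" --pt "0 0 0 0 -0.03" --pt "0 0 0 0 -0.03"

```text
clock: 14.0
position: [0.607, 0.0438, 0.162]
ee_rot: [0.27, 0.653, -0.27, 0.654]
ft_force: [-0.4, -1.5, 5.5]
grip_width: 0.174
```

```bash
python3 -c "
from st import *
st()"
```

```text
14.0 [0.607  0.0438 0.162 ] psi -44.92 j [-0.45  0.35  0.38  1.62 -0.14  1.2   0.74] F [-0.4 -1.5  5.5] T [-0.09  0.25  0.1 ] w 14.9
```

>>> step_arm --pt "0 0 0 0 -0.02" --pt "0 0 0 0 -0.02" --pt "0 0 0 0 -0.02"

```text
clock: 14.25
position: [0.607, 0.0439, 0.162]
ee_rot: [0.29, 0.645, -0.289, 0.645]
ft_force: [-1.0, 0.0, 6.0]
grip_width: 0.174
```

```bash
python3 -c "
from st import *
st()"
```

```text
14.25 [0.607  0.0439 0.162 ] psi -48.32 j [-0.46  0.35  0.39  1.62 -0.14  1.2   0.69] F [-1.  0.  6.] T [-0.15  0.31  0.11] w 14.9
```

>>> step_arm --pt "0 0 0 0 -0.015" --pt "0 0 0 0 -0.015" --pt "0 0 0 0 -0.01"

```text
clock: 14.5
position: [0.607, 0.0439, 0.162]
ee_rot: [0.302, 0.639, -0.302, 0.639]
ft_force: [-0.8, -0.0, 4.6]
grip_width: 0.173
```

```bash
python3 -c "
from st import *
st()"
```

```text
14.5 [0.607  0.0439 0.162 ] psi -50.6 j [-0.47  0.35  0.4   1.62 -0.14  1.2   0.65] F [-0.8 -0.   4.6] T [-0.14  0.31  0.02] w 14.8
```

>>> step_arm --pt "0 0 0 0 -0.015" --pt "0 0 0 0 -0.015" --pt "0 0 0 0 -0.01"

```text
clock: 14.75
position: [0.607, 0.0439, 0.162]
ee_rot: [0.315, 0.633, -0.315, 0.633]
ft_force: [-0.8, 0.1, 6.2]
grip_width: 0.173
```

```bash
python3 -c "
from st import *
st()"
```

```text
14.75 [0.607  0.0439 0.162 ] psi -52.9 j [-0.47  0.35  0.41  1.62 -0.15  1.2   0.61] F [-0.8  0.1  6.2] T [-0.12  0.26  0.11] w 14.8
```

>>> step_arm --pt "0 0 0 0 -0.015" --pt "0 0 0 0 -0.015" --pt "0 0 0 0 -0.01"

```text
clock: 15.0
position: [0.607, 0.0439, 0.162]
ee_rot: [0.328, 0.626, -0.327, 0.627]
ft_force: [0.5, -0.1, 4.5]
grip_width: 0.173
```

```bash
python3 -c "
from st import *
st()"
```

```text
15.0 [0.607  0.0439 0.162 ] psi -55.19 j [-0.48  0.35  0.41  1.62 -0.15  1.2   0.57] F [ 0.5 -0.1  4.5] T [-0.12  0.27  0.07] w 14.8
```

>>> step_arm --pt "0 0 0 0 -0.015" --pt "0 0 0 0 -0.015" --pt "0 0 0 0 -0.01"

```text
clock: 15.25
position: [0.607, 0.0438, 0.162]
ee_rot: [0.34, 0.62, -0.34, 0.62]
ft_force: [-1.3, 1.1, 5.7]
grip_width: 0.173
```

```bash
python3 -c "
from st import *
st()"
```

```text
15.25 [0.607  0.0438 0.162 ] psi -57.48 j [-0.48  0.35  0.42  1.62 -0.15  1.2   0.54] F [-1.3  1.1  5.7] T [-0.07  0.32  0.11] w 14.8
```

>>> step_arm --pt "0 0 0 0 -0.015" --pt "0 0 0 0 -0.015" --pt "0 0 0 0 -0.01"

```text
clock: 15.5
position: [0.607, 0.0439, 0.162]
ee_rot: [0.353, 0.613, -0.352, 0.613]
ft_force: [-1.7, -0.1, 6.2]
grip_width: 0.173
```

```bash
python3 -c "
from st import *
st()"
```

```text
15.5 [0.607  0.0439 0.162 ] psi -59.77 j [-0.49  0.36  0.43  1.62 -0.15  1.2   0.5 ] F [-1.7 -0.1  6.2] T [-0.07  0.27  0.11] w 14.7
```

>>> step_arm --pt "0 0 0 0 -0.015" --pt "0 0 0 0 -0.01"

```text
clock: 15.67
position: [0.607, 0.0439, 0.162]
ee_rot: [0.36, 0.608, -0.36, 0.609]
ft_force: [-1.7, -0.6, 5.6]
grip_width: 0.173
```

```bash
python3 -c "
from st import *
st()"
```

```text
15.67 [0.607  0.0439 0.162 ] psi -61.2 j [-0.49  0.36  0.43  1.62 -0.16  1.2   0.47] F [-1.7 -0.6  5.6] T [-0.04  0.33  0.1 ] w 14.7
```

>>> step_arm --pt "0 0 0 0 -0.015" --pt "0 0 0 0 -0.015"

```text
clock: 15.83
position: [0.6069, 0.0439, 0.162]
ee_rot: [0.369, 0.603, -0.369, 0.603]
ft_force: [-1.2, -0.7, 5.4]
grip_width: 0.174
```

```bash
python3 -c "
from st import *
st()"
```

```text
15.83 [0.6069 0.0439 0.162 ] psi -62.92 j [-0.49  0.36  0.43  1.62 -0.16  1.2   0.45] F [-1.2 -0.7  5.4] T [-0.09  0.34  0.09] w 14.8
```

>>> step_arm --pt "0 0 0 0 -0.015" --pt "0 0 0 0 -0.015"

```text
clock: 16.0
position: [0.607, 0.0439, 0.162]
ee_rot: [0.378, 0.597, -0.378, 0.598]
ft_force: [-0.5, -0.8, 6.4]
grip_width: 0.173
```

```bash
python3 -c "
from st import *
st()"
```

```text
16.0 [0.607  0.0439 0.162 ] psi -64.64 j [-0.5   0.36  0.44  1.62 -0.16  1.2   0.42] F [-0.5 -0.8  6.4] T [-0.06  0.37  0.13] w 14.8
```

>>> step_arm --pt "0 0 0 0 -0.012" --pt "0 0 0 0 -0.012"

```text
clock: 16.17
position: [0.6069, 0.0439, 0.162]
ee_rot: [0.385, 0.593, -0.385, 0.593]
ft_force: [-0.8, 0.9, 4.7]
grip_width: 0.172
```

```bash
python3 -c "
from st import *
st()"
```

```text
16.17 [0.6069 0.0439 0.162 ] psi -66.0 j [-0.5   0.36  0.44  1.62 -0.16  1.2   0.39] F [-0.8  0.9  4.7] T [-0.08  0.35  0.09] w 14.7
```

>>> step_arm --pt "0 0 0 0 -0.012" --pt "0 0 0 0 -0.012"

```text
clock: 16.33
position: [0.6069, 0.0439, 0.162]
ee_rot: [0.392, 0.588, -0.392, 0.588]
ft_force: [-1.5, 0.1, 5.6]
grip_width: 0.177
```

```bash
python3 -c "
from st import *
st()"
```

```text
16.33 [0.6069 0.0439 0.162 ] psi -67.37 j [-0.5   0.36  0.45  1.62 -0.16  1.2   0.37] F [-1.5  0.1  5.6] T [-0.06  0.43  0.09] w 15.1
```

>>> step_arm --pt "0 0 0 0 -0.012" --pt "0 0 0 0 -0.012"

```text
clock: 16.5
position: [0.6069, 0.0439, 0.162]
ee_rot: [0.399, 0.583, -0.399, 0.584]
ft_force: [-1.5, 0.1, 6.0]
grip_width: 0.176
```

```bash
python3 -c "
from st import *
st()"
```

```text
16.5 [0.6069 0.0439 0.162 ] psi -68.75 j [-0.51  0.36  0.45  1.62 -0.16  1.2   0.35] F [-1.5  0.1  6. ] T [-0.09  0.38  0.11] w 15.0
```

>>> step_arm --pt "0 0 0 0 -0.012" --pt "0 0 0 0 -0.012"

```text
clock: 16.67
position: [0.6069, 0.0439, 0.1621]
ee_rot: [0.406, 0.579, -0.406, 0.579]
ft_force: [-0.9, 0.1, 6.2]
grip_width: 0.174
```

```bash
python3 -c "
from st import *
st()"
```

```text
16.67 [0.6069 0.0439 0.1621] psi -70.12 j [-0.51  0.36  0.45  1.62 -0.17  1.2   0.33] F [-0.9  0.1  6.2] T [-0.03  0.38  0.13] w 14.8
```

>>> step_arm --pt "0 0 0 0 -0.012" --pt "0 0 0 0 -0.012"

```text
clock: 16.83
position: [0.6069, 0.0439, 0.162]
ee_rot: [0.413, 0.574, -0.413, 0.574]
ft_force: [-1.4, 0.2, 6.2]
grip_width: 0.177
```

```bash
python3 -c "
from st import *
st()"
```

```text
16.83 [0.6069 0.0439 0.162 ] psi -71.5 j [-0.51  0.36  0.46  1.62 -0.17  1.2   0.3 ] F [-1.4  0.2  6.2] T [-0.05  0.46  0.22] w 15.1
```

>>> step_arm --pt "0 0 0 0 -0.012" --pt "0 0 0 0 -0.012"

```text
clock: 17.0
position: [0.6069, 0.0439, 0.162]
ee_rot: [0.42, 0.569, -0.42, 0.569]
ft_force: [-2.4, -0.6, 6.4]
grip_width: 0.173
```

```bash
python3 -c "
from st import *
st()"
```

```text
17.0 [0.6069 0.0439 0.162 ] psi -72.87 j [-0.52  0.36  0.46  1.62 -0.17  1.2   0.28] F [-2.4 -0.6  6.4] T [-0.01  0.39  0.2 ] w 14.8
```

>>> step_arm --pt "0 0 0 0 0" --pt "0 0 0 0 0"

```text
clock: 17.17
position: [0.6069, 0.044, 0.162]
ee_rot: [0.42, 0.569, -0.42, 0.569]
ft_force: [-1.4, 0.1, 5.8]
grip_width: 0.173
```

```bash
python3 -c "
from st import *
for i in range(4): st(); camera('wrist')"
```

```text
17.17 [0.6069 0.044  0.162 ] psi -72.83 j [-0.52  0.36  0.46  1.62 -0.17  1.2   0.28] F [-1.4  0.1  5.8] T [-0.04  0.4   0.17] w 14.8
17.22 [0.6069 0.0439 0.162 ] psi -72.84 j [-0.52  0.36  0.46  1.62 -0.17  1.2   0.28] F [-2.3  0.8  6.3] T [-0.03  0.43  0.1 ] w 14.5
17.27 [0.6069 0.0439 0.162 ] psi -72.83 j [-0.52  0.36  0.46  1.62 -0.17  1.2   0.28] F [-0.7 -0.8  6.3] T [-0.05  0.39  0.2 ] w 14.5
17.32 [0.6069 0.0439 0.162 ] psi -72.83 j [-0.52  0.36  0.46  1.62 -0.17  1.2   0.28] F [-1.5 -0.4  5.6] T [-0.03  0.36  0.24] w 14.8
```

>>> step_arm --pt "0 0 0 0 -0.012" --pt "0 0 0 0 0"

```text
clock: 17.53
position: [0.6069, 0.0439, 0.162]
ee_rot: [0.424, 0.566, -0.423, 0.566]
ft_force: [-2.0, -0.7, 5.0]
grip_width: 0.173
```

```bash
python3 -c "
from st import *
T=[]
for i in range(8): T.append(monitor.get_obs()['torque'][2]); camera('wrist')
st(); print(np.round(T,2),np.mean(T))"
```

```text
17.93 [0.6069 0.0439 0.162 ] psi -73.52 j [-0.52  0.36  0.46  1.62 -0.17  1.2   0.27] F [-1.  -0.3  6.6] T [-0.04  0.39  0.16] w 14.4
[0.21 0.21 0.23 0.2  0.21 0.2  0.16 0.21] 0.2048170480088023
```

Torque is steady at 0.205 N m, so the screw is firm. I'll ease off to unload the flats, then draw the key out.

>>> step_arm --pt "0 0 0 0 0.04" --pt "0 0 0 0 0.04" --pt "0 0 0 0 0.03" --pt "0 0 0 0 0"

```text
clock: 18.27
position: [0.607, 0.0439, 0.162]
ee_rot: [0.391, 0.589, -0.391, 0.589]
ft_force: [-1.1, -0.0, 6.5]
grip_width: 0.174
```

```bash
python3 -c "
from st import *
T=[]
for i in range(4): T.append(monitor.get_obs()['torque'][2]); camera('wrist')
st(); print(np.round(T,2),np.mean(T))"
```

```text
18.47 [0.607  0.0439 0.1621] psi -67.23 j [-0.5   0.36  0.45  1.62 -0.16  1.2   0.37] F [-0.1  0.3  6.6] T [0.   0.28 0.04] w 14.8
[-0.01  0.05  0.01 -0.06] -0.0013450729905720923
```

>>> step_arm --pt "0 0 0 0.001 0.04" --pt "0 0 0 0.002 0" --pt "0 0 0 0.003 0" --pt "0 0 0 0.004 0" --pt "0 0 0 0.004 0" --pt "0 0 0 0.006 0" --pt "0 0 0 0 0"

```text
clock: 19.05
position: [0.6073, 0.0438, 0.1831]
ee_rot: [0.38, 0.596, -0.379, 0.597]
ft_force: [-0.1, -0.1, -3.6]
grip_width: 0.176
```

>>> step_arm --pt "0 0 0 0.01 0" --pt "0 0 0 0.02 0" --pt "0 0 0 0.03 0" --pt "0 0 0 0.03 0" --pt "0 0 0 0.03 0" --pt "0 0 0 0.03 0" --pt "0 0 0 0.017 0" --pt "0 0 0 0 0"

```text
clock: 19.72
position: [0.6079, 0.0436, 0.3535]
ee_rot: [0.381, 0.595, -0.378, 0.598]
ft_force: [0.5, -0.1, -2.5]
grip_width: 0.178
```

```bash
python3 -c "
from st import *
st()
c=camera('wrist'); np.savez('wrist6.npz',**c)
s=camera('scene'); np.savez('scene6.npz',**s); P=pts(s); z=P[...,2]
p=monitor.get_obs()['position']
m=(np.hypot(P[...,0]-p[0],P[...,1]-p[1])<.03)&(z>.2)&(z<.33); X=P[m]; print(len(X),X[:,2].min())
for lo in (.21,.25,.29):
    k=X[(X[:,2]>lo)&(X[:,2]<lo+.04)]; print(lo,len(k),k.mean(0).round(4))
"
```

```text
19.72 [0.6079 0.0436 0.3535] psi -64.85 j [-0.51  0.27  0.47  1.32 -0.12  1.57  0.38] F [ 0.5 -0.1 -2.5] T [-0.06 -0.1   0.03] w 15.2
433 0.22072856320705148
0.21 101 [0.6137 0.0445 0.2357]
0.25 152 [0.6135 0.0443 0.2704]
0.29 180 [0.6135 0.0441 0.3107]
```

>>> step_arm --pt "0 -0.005 -0.014 0 0.06" --pt "0 -0.012 -0.032 0 0.1" --pt "0 -0.013 -0.035 0 0.11" --pt "0 -0.013 -0.035 0 0.11" --pt "0 -0.013 -0.035 0 0.11" --pt "0 -0.013 -0.035 0 0.11" --pt "0 -0.013 -0.035 0 0.11" --pt "0 -0.013 -0.035 0 0.11" --pt "0 -0.013 -0.035 0 0.11" --pt "0 -0.013 -0.035 0 0.11" --pt "0 -0.013 -0.035 0 0.11" --pt "0 -0.008 -0.022 0 0.1"

```text
clock: 20.82
position: [0.4621, -0.3415, 0.3467]
ee_rot: [-0.041, 0.707, 0.041, 0.705]
ft_force: [-0.1, -0.3, -2.8]
grip_width: 0.171
```

>>> step_arm --pt "0 -0.005 -0.012 0 0.057" --pt "0 0 0 0 0" --pt "0 0 0 0 0" --pt "0 0 0 0 0"

```text
clock: 21.15
position: [0.4605, -0.3489, 0.3473]
ee_rot: [-0.06, 0.705, 0.061, 0.704]
ft_force: [-0.2, 0.3, -3.1]
grip_width: 0.176
```

```bash
python3 -c "
from st import *
for i in range(2): st(); camera('top')
"
```

```text
21.15 [ 0.4605 -0.3489  0.3473] psi 9.89 j [ 0.06  0.21  0.62  1.42 -0.12  1.55  2.41] F [-0.2  0.3 -3.1] T [ 0.   -0.04  0.01] w 15.0
21.2 [ 0.4608 -0.3487  0.3476] psi 9.93 j [ 0.06  0.21  0.62  1.42 -0.12  1.55  2.41] F [ 0.7  0.4 -4. ] T [ 0.05  0.01 -0.01] w 15.0
```

>>> step_arm --pt "0 -0.0007 -0.007 0 0.002" --pt "0 0 0 -0.02 0" --pt "0 0 0 -0.03 0" --pt "0 0 0 -0.03 0" --pt "0 0 0 -0.025 0" --pt "0 0 0 -0.015 0" --pt "0 0 0 0 0" --pt "0 0 0 0 0"

```text
clock: 21.92
position: [0.4594, -0.357, 0.2285]
ee_rot: [-0.061, 0.705, 0.061, 0.704]
ft_force: [-0.9, -0.4, -3.0]
grip_width: 0.177
```

```bash
python3 -c "
from st import *
st(); s=camera('scene'); st(); np.savez('scene7.npz',**s); P=pts(s); z=P[...,2]
m=(np.hypot(P[...,0]-.465,P[...,1]+.3545)<.02)&(z>.075)&(z<.2); X=P[m]; print(len(X),X[:,2].min())
for lo in (.09,.12,.15):
    k=X[(X[:,2]>lo)&(X[:,2]<lo+.03)]; print(lo,len(k),k.mean(0).round(4))
s=dict(np.load('scene0.npz')); P=pts(s); z=P[...,2]
m=(np.hypot(P[...,0]-.465,P[...,1]+.3545)<.02)&(z>.075)&(z<.16); X=P[m]
for lo in (.075,.1,.13):
    k=X[(X[:,2]>lo)&(X[:,2]<lo+.03)]; print('found',lo,len(k),k.mean(0).round(4))
"
```

```text
21.92 [ 0.4594 -0.357   0.2285] psi 9.97 j [ 0.07  0.26  0.61  1.61 -0.15  1.32  2.45] F [-0.9 -0.4 -3. ] T [-0.05 -0.    0.03] w 15.1
21.97 [ 0.4599 -0.3575  0.2296] psi 9.9 j [ 0.07  0.26  0.61  1.61 -0.15  1.32  2.45] F [ 0.4 -0.9 -2.5] T [-0.02  0.03 -0.04] w 14.6
257 0.07539857360390778
0.09 52 [ 0.4641 -0.3529  0.1092]
0.12 71 [ 0.4645 -0.3528  0.1358]
0.15 74 [ 0.4646 -0.353   0.165 ]
found 0.075 66 [ 0.4652 -0.351   0.09  ]
found 0.1 66 [ 0.4654 -0.3505  0.1153]
found 0.13 66 [ 0.4651 -0.3494  0.144 ]
```

>>> step_arm --pt "0 0.0008 0.0018 0 0" --pt "0 0 0 -0.004 0" --pt "0 0 0 -0.004 0" --pt "0 0 0 0 0" --pt "0 0 0 0 0"

```text
clock: 22.38
position: [0.4602, -0.3553, 0.2205]
ee_rot: [-0.061, 0.705, 0.061, 0.704]
ft_force: [0.5, 0.0, -2.6]
grip_width: 0.176
```

```bash
python3 -c "
from st import *
for i in range(3): st(); camera('top')
"
```

```text
22.38 [ 0.4602 -0.3553  0.2205] psi 9.94 j [ 0.07  0.27  0.61  1.63 -0.16  1.3   2.45] F [ 0.5  0.  -2.6] T [-0.   -0.02 -0.02] w 15.0
22.43 [ 0.4603 -0.3554  0.2207] psi 9.93 j [ 0.07  0.27  0.61  1.62 -0.16  1.3   2.45] F [-0.2  0.2 -3.1] T [-0.03  0.   -0.03] w 14.7
22.48 [ 0.4603 -0.3554  0.2207] psi 9.92 j [ 0.07  0.27  0.61  1.62 -0.16  1.3   2.45] F [-0.5  0.4 -2.6] T [-0.01  0.03 -0.07] w 14.5
```

Now I'll lower slowly: the tip meets the hole mouth at TCP z ≈ 0.201 and the floor at about 0.156.

>>> step_arm --pt "0 0 0 -0.006 0" --pt "0 0 0 -0.006 0" --pt "0 0 0 -0.004 0" --pt "0 0 0 -0.004 0" --pt "0 0 0 -0.002 0" --pt "0 0 0 0 0"

```text
clock: 23.03
position: [0.46, -0.3552, 0.1979]
ee_rot: [-0.061, 0.705, 0.061, 0.704]
ft_force: [-0.1, 0.6, -3.3]
grip_width: 0.172
```

>>> step_arm --pt "0 0 0 -0.002 0" --pt "0 0 0 -0.002 0" --pt "0 0 0 -0.002 0" --pt "0 0 0 0 0"

```text
clock: 23.37
position: [0.4602, -0.3553, 0.1922]
ee_rot: [-0.061, 0.705, 0.061, 0.704]
ft_force: [0.0, -0.9, -4.0]
grip_width: 0.175
```

```bash
python3 -c "
from st import *
st()"
```

```text
23.37 [ 0.4602 -0.3553  0.1922] psi 9.95 j [ 0.08  0.29  0.6   1.66 -0.17  1.25  2.46] F [ 0.  -0.9 -4. ] T [0.   0.02 0.03] w 15.0
```

>>> step_arm --pt "0 0 0 -0.005 0" --pt "0 0 0 -0.006 0" --pt "0 0 0 -0.006 0" --pt "0 0 0 -0.006 0" --pt "0 0 0 -0.005 0" --pt "0 0 0 -0.003 0" --pt "0 0 0 0 0"

```text
clock: 23.95
position: [0.4599, -0.3551, 0.1607]
ee_rot: [-0.061, 0.705, 0.061, 0.704]
ft_force: [-0.1, 0.5, -4.3]
grip_width: 0.178
```

>>> step_arm --pt "0 0 0 -0.002 0" --pt "0 0 0 -0.001 0" --pt "0 0 0 0 0"

```text
clock: 24.2
position: [0.4603, -0.3554, 0.1586]
ee_rot: [-0.061, 0.704, 0.061, 0.704]
ft_force: [-1.0, 0.3, -3.0]
grip_width: 0.173
```

>>> step_arm --pt "0 0 0 -0.001 0" --pt "0 0 0 0 0"

```text
clock: 24.37
position: [0.4603, -0.3554, 0.1576]
ee_rot: [-0.061, 0.704, 0.061, 0.704]
ft_force: [0.1, -0.4, -3.9]
grip_width: 0.174
```

```bash
python3 -c "
from st import *
st()"
```

```text
24.37 [ 0.4603 -0.3554  0.1576] psi 9.93 j [ 0.09  0.32  0.59  1.7  -0.19  1.18  2.48] F [ 0.1 -0.4 -3.9] T [ 0.   -0.03  0.01] w 14.8
```

>>> step_arm --pt "0 0 0 -0.001 0" --pt "0 0 0 0 0"

```text
clock: 24.53
position: [0.4606, -0.3556, 0.1571]
ee_rot: [-0.061, 0.704, 0.061, 0.705]
ft_force: [-0.5, 0.1, 1.1]
grip_width: 0.166
```

>>> step_arm --pt "0 0 0 -0.0007 0" --pt "0 0 0 0 0"

```text
clock: 24.7
position: [0.4608, -0.3558, 0.1571]
ee_rot: [-0.061, 0.704, 0.061, 0.705]
ft_force: [-1.3, 1.6, 7.0]
grip_width: 0.169
```

The key is on the hole's floor, with contact at TCP z = 0.157, the same as when I grasped it. Releasing and retreating upward.

>>> step_arm --pt "0.03 0 0 0.0005 0" --pt "0.05 0 0 0 0" --pt "0.05 0 0 0 0" --pt "0.05 0 0 0 0" --pt "0.05 0 0 0 0"

```text
clock: 25.12
position: [0.4603, -0.3553, 0.1563]
ee_rot: [-0.061, 0.705, 0.061, 0.704]
ft_force: [0.5, -0.0, 0.3]
grip_width: 0.587
```

>>> step_arm --pt "0.05 0 0 0.01 0" --pt "0.05 0 0 0.02 0" --pt "0.05 0 0 0.03 0" --pt "0.05 0 0 0.03 0" --pt "0.05 0 0 0.03 0" --pt "0.05 0 0 0.02 0" --pt "0.05 0 0 0 0" --pt "0.05 0 0 0 0"

```text
clock: 25.78
position: [0.4606, -0.3558, 0.298]
ee_rot: [-0.062, 0.704, 0.061, 0.705]
ft_force: [-0.5, 0.3, -0.4]
grip_width: 0.587
```

```bash
python3 - <<'E'
from st import *
o=st()
s0=dict(np.load("scene0.npz")); s=camera("scene")
for t,c in (("found",s0),("now",s)):
    P=pts(c); z=P[...,2]; m=(abs(P[...,0]-.46)<.08)&(abs(P[...,1]+.354)<.06)&(z>.178)&(z<.2); print(t,rect(P[m]),P[m].mean(0).round(4))
    m=(np.hypot(P[...,0]-.465,P[...,1]+.352)<.02)&(z>.08)&(z<.16); X=P[m]
    for lo in (.08,.13): k=X[(X[:,2]>lo)&(X[:,2]<lo+.03)]; print(" shank",k.mean(0).round(4))
c=camera("wrist"); P=pts(c);z=P[...,2]; m=(abs(P[...,0]-.46)<.08)&(abs(P[...,1]+.354)<.06)&(z>.178)&(z<.2); print(rect(P[m]))
h=np.hstack([c["color"][40:330,150:550,::-1],s["color"][60:350,120:520,::-1]]); cv2.imwrite("pics/end.png",h)
E
```

```text
25.78 [ 0.4606 -0.3558  0.298 ] psi 9.86 j [ 0.06  0.22  0.62  1.51 -0.13  1.45  2.43] F [-0.5  0.3 -0.4] T [0.02 0.   0.02] w 50.1
found (array([ 462.8, -352.8]), array([97.5, 15.8]), np.float32(10.73)) [ 0.4655 -0.3512  0.1848]
 shank [ 0.4651 -0.3508  0.0947]
 shank [ 0.4651 -0.3494  0.144 ]
now (array([ 463.5, -353.3]), array([97.3, 15.6]), np.float32(10.72)) [ 0.4662 -0.3519  0.1848]
 shank [ 0.4661 -0.3516  0.0951]
 shank [ 0.4654 -0.3502  0.1443]
(array([ 460.5, -355. ]), array([97.9, 15.8]), np.float32(10.4))
```

View pics/end.png

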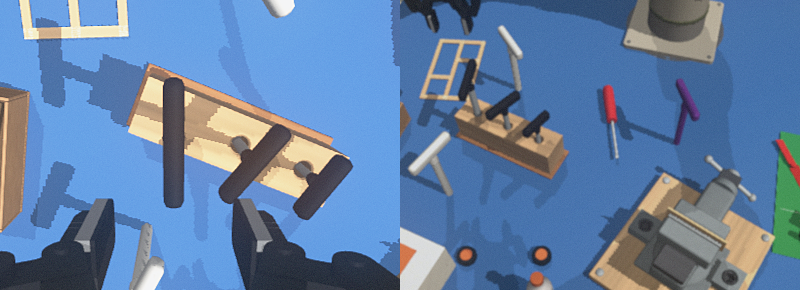

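The key stands back in its own hole (left of the stand in both views, about (173,140) and (467,80)), bar and shank within 1 mm of where they were found. The gripper is clear, so I'm handing in.

```bash
python3 -c "
from h import *
print(ticket.hand_in())"
```

```text
the job is handed in; nothing more can be done
None
```

I tightened the loose screw with the large key, stood the key back in its own hole, let go and handed the job in. The hand-in gives no verdict.

- **Seating:** I read the socket's position and hexagon angle (about 2°) from the wrist camera and lowered the key in 1 mm steps. It met the floor about 10 mm below the mouth, pressed with about 8–10 N. That is above the 5 N you called plenty but well under the 40 N limit.
- **Tightening:** I turned clockwise about 76° of hand travel. The torque ran at about 0.1 N m, then rose to a steady 0.205 N m, averaged over 8 readings. I stopped there, eased off to zero torque and drew the key out.
- **Last checks:** After release, the bar and shank were within 1 mm of where I found them, at the same angle. The gripper was clear, with about zero force, and the clock read 25.8 s. In the last picture the things in view looked undisturbed, but I did not measure their positions.
- **Disagreements:**
  - The cameras differed by 1–4 mm, so I set the key over the socket by comparing the two in the same picture.
  - The screw finder missed the socket once at close range, so I fitted the hexagon directly.
  - I did not check the screw's final angle by eye. That it is tight rests on the torque readings alone, each of which scatters by about 0.05 N m.

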